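# Hold the straining basket over the bowl

### The arm

A 6-joint arm with a two-finger parallel gripper is mounted at the origin on a cart in front of the work surface, level with it; the furniture and walls round the work are solid. World frame = base frame: x ahead of the robot, y to its left, z up, the work surface at z = 0. Lengths are in m, angles in degrees, forces in N, time in s.
With the tool pointing down it reaches from about 0.35 to 0.95 m from the base axis. Payload 17.4 kg.
Tool frame: the origin (TCP) lies at the centre of the arm's flange, where the gripper is bolted on; the fingertips stand 186 mm ahead of it and the grasp point (between the pads) lies 167 mm ahead of it; z points along the fingers, x is the direction in which the jaws open and shut, and the axes are right-handed (so a half turn about z gives the same grasp; the last joint's range is limited). The gripper opens to 93 mm and grips with 3 to 60 N. Pads are 15 mm wide; open, the fingers measure 128 mm over their backs; the gripper's body (75 mm by 188 mm) begins 65 mm behind the grasp point.
Start: joints at [-68.514, 6.646, 82.598, -0, 90.757, -2.166], TCP at [0.271, -0.618, 0.405] pointing down, gripper open.
Joint ranges: [-162.19, 162.19], [-47.58, 125.68], [4.15, 143.07], [-65.23, 245.23], [0.69, 171.88], [-170.13, 170.13]. Speed limits (degrees/s): [108.29, 108.29, 127.2, 180, 180, 180].

### API

Orientations are given as [roll, pitch, yaw] about the fixed x, y, z axes, in that order (R = Rz(yaw) Ry(pitch) Rx(roll)).
In Python, from bench import env gives the robot as it stands.
- The arm moves only by the shell command python3 -m inch 'ROWS' [FORCE]. ROWS is JSON, a list of rows, each a list of 7 numbers: the turn, a rotation vector about the tool's x, y, z in rad, then the shift along the tool's x, y, z in mm, then the finger opening in mm, from 0 to 93. A call has 1 to 10 rows; each row shifts and turns the pose as measured when the row begins, along the tool's axes as they then stand; what a row does not reach is not made up. A row lasts 1/12 s, in which the tool goes at most 41.7 mm and 7.16 degrees, less where a joint would pass 70% of its speed; a pose out of reach is approached as far as the arm can. A call is refused whole if a number of a shift passes 41.7 or a number of a turn 0.125, either way. A call with a gripper value outside its range is refused whole. The fingers move at their own pace and stop on an object; FORCE is the grip in N (left out, the last holds). Time passes only in rows, so rows that do not move let the fingers close. It gives the time, the measured TCP pose, the force and the opening at its end, in the units of the state.
- env.get_state(): the state, without advancing time (a new reading comes with each control period).
- env.capture(name): name is "side" or "top"; returns a dict with "frame" (400x640x3 uint8, red, green, blue), "camera_matrix" (3x3 intrinsics, pixels), "k1" (the pictures are not rectified: a ray, as slopes to the right and down, at radius r is drawn at 1 + k1 r^2 times it, then the intrinsics apply), "xyz" and "attitude" of the camera in the world. Camera axes: x right, y up, looking along -z (the intrinsics and any distortion apply to the point x, -y, -z); pixel columns grow to the right and rows downward; lengths in m; the calibration is good to about 2 mm. A picture is of the moment at which its call begins. There is no depth.
- env.job_done(): hands the job in, once; it reports no verdict.
The state is a dict: "time": time; "joints": joint angles; "qvel": joint speeds; "tau": joint torques, N m; "tcp_pos": TCP position; "tcp_rot": TCP orientation; "ft_force": force on the tool from outside, world axes, zero at the start; "torque": the same for the moment, N m; "grip_width": finger opening in m.
Only numpy, scipy, OpenCV 4.12 (cv2) and the standard library are available. Lean on these libraries where they do the work, as an engineer would, in place of code of your own. Each camera call takes 0.05 s, during which the arm holds its last target.

### The job

Hold the wire straining basket for me so that I can tip the rinsed beans into it: grip its handle, draw it out of the slanted wooden box along the slant, without turning it, until it is clear of the rim and well above it, then turn it so that the basket lies level with its open mouth facing up, and hold it still about a hand's breadth (9 cm) above the rim of the red bowl, over the middle of the bowl. Finish while still holding it there in the gripper, clear of the bowl, and leave the bowl and everything else standing where it is.

Things in the scene. Friction and masses are not known exactly. Their poses are not given: they have to be found in the camera images.
- wire_basket: square wire basket with a black handle, 0.16 kg. Basket 44 mm deep (x), 70 wide (y), 70 long (z 0 to 70); open mouth at x=+22, mesh bottom at x=-22. Handle along +z, at x=+10, y=0. Origin: middle of the side opposite the handle, on which it stands in the box. At the start the handle (+z) leans 30 degrees from upright towards the robot, the mouth (+x) faces away from the robot and 30 degrees up
- basket_center (a point): middle of the basket, at (0, 0, 35) mm in wire_basket's frame: 22 mm above the mesh bottom when the mouth faces up
- handle_grip (a point): a point in the black grip, at (10, 0, 160) mm in wire_basket's frame, about 170 mm above the worktop at the start. The grip is 14 mm thick (x), 20 mm wide (y), from z = 95 to 185 mm; below it two thin wires lead to the basket, above it a small wire loop ends at z = 196 mm. The wire mesh is solid to contact
- utensil_box: wooden utensil box, fixed, on a flat base plate (130 x 96 mm). Its bay (54 x 80 mm inside, 77 mm deep, walls 5 mm) leans like the basket: its axis leans 30 degrees from upright towards the box's -x, so the basket comes out along that axis. Yaw within 0.5 rad; x and y agree with the basket's. Origin on the worktop under the bay; the rim is 80 to 112 mm high
- red_bowl: red bowl, loose, 172 mm across the rim, 66 mm tall, open upward; origin at the centre of its underside, on the worktop. It stands to the right of the utensil box or to the left of it
- spice_jar: small clear jar with a dark brown lid, 48 mm across, 70 mm tall, at the back; a bystander, loose; origin at the centre of its underside
- blue_cup: white tea cup with blue pattern, 65 mm across, 78 mm tall, at the back; a bystander, loose; origin at the centre of its underside
- pink_box: pink and black small carton, 47x51x78 mm, at the back; a bystander, loose; origin at the centre of its underside
- black_cup: small black tumbler, 60 mm across, 58 mm tall, at the back; a bystander, loose; origin at the centre of its underside
- rice_bowl_1: blue rice bowl turned upside down, 122 mm across, 62 mm tall, on the right; a bystander, loose; origin at the centre of its underside
Not all that is in view belongs to the job. Of the things that look like the red_bowl, the larger one is meant.

How it is judged:
By the outcome, as a careful person would: the job done as asked, in the order asked, and still so for the second after the job is handed in, while the arm keeps its last pose, push and grip.
It also fails if it takes over 42 s, if anything falls off the work surface, if the arm or the gripper's body presses on something with over 40 N, if the wrist force passes 120 N, or if a joint passes its speed limit or range.

## Working session

There is one attempt and no reset: what is moved stays moved. The work goes in short steps, Python scripts to look and compute and a shell command to move; the robot and the scene stay as the last step left them, time stands still between calls to the robot, and variables do not carry over. Pictures are saved under pics/ and viewed, and the job is handed in when it is done.

```bash
ls; mkdir -p pics
python3 - <<'E'
from bench import env
import cv2, numpy as np, pickle
s=env.get_state()
for k,v in s.items(): print(k,np.round(v,4))
d={}
for n in("side","top"):
    c=env.capture(n); d[n]=c
    cv2.imwrite(f"pics/{n}0.png",c["frame"][:,:,::-1])
    print(n,{k:np.round(v,4).tolist() for k,v in c.items() if k!="frame"})
pickle.dump(d,open("c0.pkl","wb"))
E
```

```text
pics
time 0.0
joints [-6.85143e+01  6.67490e+00  8.26367e+01 -1.90000e-03  9.07576e+01
 -2.16580e+00]
qvel [-0.0479 -0.0202 -0.0038  0.0273 -0.0072 -0.0004]
tau [-2.90000e-03 -7.21259e+01 -6.22615e+01  7.79000e-02  2.36000e-02
 -1.00000e-04]
tcp_pos [ 0.2708 -0.6183  0.404 ]
tcp_rot [-1.799993e+02  6.920000e-02 -6.634850e+01]
ft_force [-0.1605  0.3356 -0.4185]
torque [-0.0578 -0.0684  0.0219]
grip_width 0.093
side {'camera_matrix': [[377.7923, 0.0, 319.2112], [0.0, 377.7923, 199.4669], [0.0, 0.0, 1.0]], 'k1': -0.0911, 'xyz': [0.3397, -1.1241, 0.6677], 'attitude': [61.7898, 0.5329, -9.8516]}
top {'camera_matrix': [[492.1631, 0.0, 318.3244], [0.0, 492.1631, 200.4156], [0.0, 0.0, 1.0]], 'k1': -0.1269, 'xyz': [0.3306, -0.1012, 1.4123], 'attitude': [8.1753, 1.0323, -89.4539]}
```

View pics/side0.png

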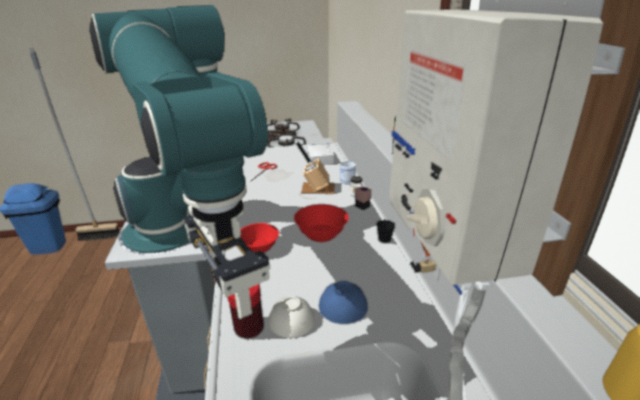

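View pics/top0.png

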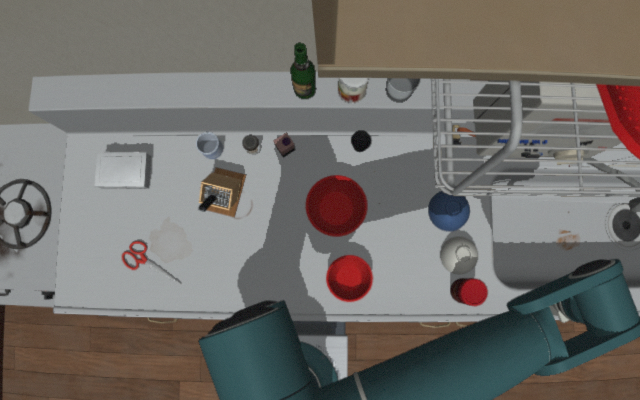

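Top view: the black handle and box are at about (207,201)/(222,193). There are two red bowls, the large one at (337,206) and the small one at (349,278). A red jar lid is at (470,291) and the scissors at (137,255). In the side view the box is at (318,178), the handle at (303,153) and the large bowl at (320,222). Next I'll take crops and measure.

```bash
cat > h.py <<'E'
import numpy as np, cv2, pickle
from scipy.spatial.transform import Rotation as R
def rot(a): return R.from_euler('xyz',a,degrees=True).as_matrix()
def K(c): return np.array(c["camera_matrix"])
def ray(c,uv):
    p=cv2.undistortPoints(np.array([[uv]],float),K(c),np.array([c["k1"],0,0,0]))[0,0]
    d=rot(c["attitude"])@np.array([p[0],-p[1],-1]); return np.array(c["xyz"]),d/np.linalg.norm(d)
def onz(c,uv,z):
    o,d=ray(c,uv); return o+d*(z-o[2])/d[2]
def proj(c,P):
    q=rot(c["attitude"]).T@(np.array(P)-c["xyz"]); 
    x=np.array([q[0],-q[1],-q[2]])
    return cv2.projectPoints(x[None],np.zeros(3),np.zeros(3),K(c),np.array([c["k1"],0,0,0]))[0][0,0]
def tri(c1,u1,c2,u2):
    o1,d1=ray(c1,u1);o2,d2=ray(c2,u2)
    s=np.linalg.lstsq(np.c_[d1,-d2],o2-o1,rcond=None)[0]
    a=o1+s[0]*d1;b=o2+s[1]*d2
    return (a+b)/2,np.linalg.norm(a-b)
def crop(c,x,y,w,h,k,name):
    cv2.imwrite(name,cv2.resize(c["frame"][y:y+h,x:x+w,::-1],None,fx=k,fy=k,interpolation=cv2.INTER_CUBIC))
E
python3 - <<'E'
from h import *
d=pickle.load(open("c0.pkl","rb"))
crop(d["top"],180,155,80,70,8,"pics/t1.png")
crop(d["side"],280,130,80,70,8,"pics/s1.png")
# bowls
for n in d:
    f=d[n]["frame"].astype(int)
    m=((f[:,:,0]>90)&(f[:,:,1]<50)&(f[:,:,2]<60)).astype(np.uint8)
    cs,_=cv2.findContours(m,cv2.RETR_EXTERNAL,cv2.CHAIN_APPROX_NONE)
    for c in cs:
        if cv2.contourArea(c)>300: print(n,cv2.contourArea(c),cv2.boundingRect(c),[np.round(x,1) for x in cv2.fitEllipse(c)])
E
```

```text
side 571.5 (241, 224, 36, 28) [array([257.7, 236.6]), array([26.8, 32.6]), np.float64(88.1)]
side 1339.5 (295, 205, 52, 37) [array([320.8, 221.7]), array([35. , 50.3]), np.float64(89.7)]
top 507.5 (461, 279, 26, 26) [array([473.2, 291.9]), array([25.1, 25.9]), np.float64(44.9)]
top 1545.0 (327, 255, 45, 46) [array([349.1, 277.7]), array([44. , 44.8]), np.float64(6.7)]
top 2818.0 (306, 175, 61, 61) [array([335.9, 205.4]), array([59.6, 60.2]), np.float64(84.7)]
top 1754.0 (597, 85, 43, 73) [array([624.2, 113.8]), array([37.8, 74.6]), np.float64(163.5)]
```

View pics/t1.png

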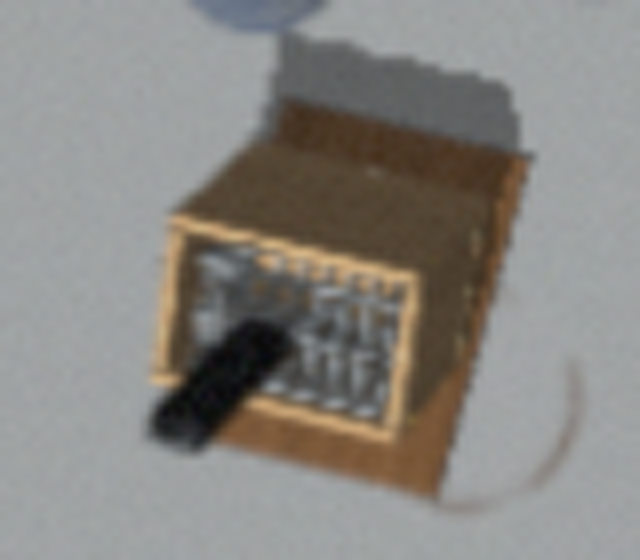

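View pics/s1.png

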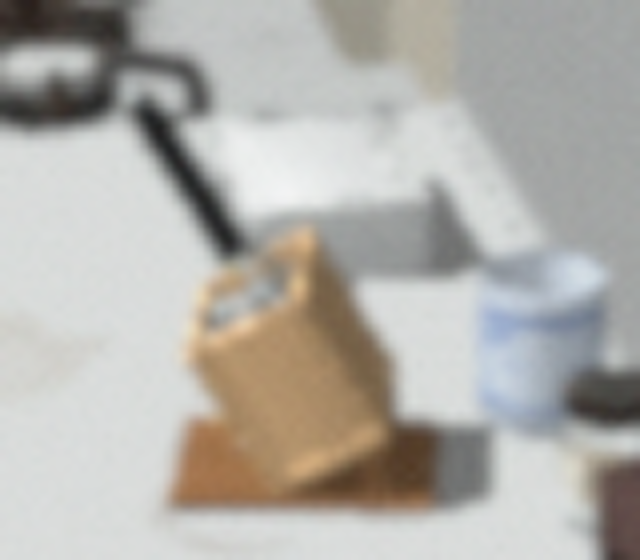

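Run:
```python
from h import *
d=pickle.load(open("c0.pkl","rb")); T=d["top"];S=d["side"]
t=lambda x,y:(180+x/8-.5+.0625,155+y/8-.5+.0625); s=lambda x,y:(280+x/8-.44,130+y/8-.44)
BL=onz(T,t(178,217),.112);BR=onz(T,t(415,275),.112);FR=onz(T,t(397,437),.08);FL=onz(T,t(153,380),.08)
print(BL,BR,FR,FL,np.linalg.norm(BL-BR),np.linalg.norm(FL-FR),np.linalg.norm(FL-BL),np.linalg.norm(BR-FR))
for a,b in((BL,BR),(FL,FR)):
    v=a-b; print("yaw",np.degrees(np.arctan2(-v[0],v[1])))
for a,b in((BL,FL),(BR,FR)):
    v=a-b; print("yaw",np.degrees(np.arctan2(v[1],v[0])))
c=(BL+BR+FL+FR)/4; print("rim centre",c)
# base plate corners
for p in((530,157),(437,500)): print("plate",onz(T,t(*p),.008), onz(T,t(*p),0))
# handle
A,e=tri(T,t(176,430),S,s(145,108));B,e2=tri(T,t(265,335),S,s(232,245))
print(A,e,B,e2,A-B,np.linalg.norm(A-B)); u=(A-B)/np.linalg.norm(A-B);print("dir",u,np.degrees(np.arctan2(-u[1],-u[0])),np.degrees(np.arccos(u[2])))
b=onz(T,(335.9,205.4),.066);print("bowl",b, 2*np.linalg.norm(onz(T,(306,205.4),.066)-b))
print("bowlside",onz(S,(320.8,221.7),.05))
for n,p in(("cup",(208,146)),("jar",(251,144)),("pink",(286,146))): print(n,onz(T,p,.07))
```

```text
[0.56642787 0.24099671 0.112     ] [0.54689401 0.15875735 0.112     ] [0.49576402 0.16944067 0.08      ] [0.51492314 0.25567765 0.08      ] 0.08452741532254743 0.08833961681212653 0.06238803585693141 0.06125690936621131
yaw -13.361547424124268
yaw -12.52586309333015
yaw -15.909704685415033
yaw -11.801838617446755
rim centre [0.53100226 0.20621809 0.096     ]
plate [0.60812322 0.13868152 0.008     ] [0.60970402 0.14004822 0.        ]
plate [0.48188042 0.16866598 0.008     ] [0.48274206 0.17020349 0.        ]
[0.48531312 0.21918776 0.1856001 ] 0.001955643725024047 [0.52482527 0.20789501 0.1178478 ] 0.0007891830872446479 [-0.03951215  0.01129275  0.0677523 ] 0.07924083650333069
dir [-0.49863373  0.14251174  0.85501743] -15.950172547188636 31.23833958523956
bowl [ 0.51028054 -0.12375613  0.066     ] 0.16507081768460613
bowlside [ 0.51084184 -0.13390789  0.05      ]
cup [0.67695239 0.2391286  0.07      ]
jar [0.68270901 0.11626371 0.07      ]
pink [0.67708952 0.0171022  0.07      ]
```

```bash
cat > plan.py <<'E'
# usage: plan.py x y z r p y open [fraction rows]: prints rows from present pose toward target
import sys
from h import *
from bench import env
a=[float(v) for v in sys.argv[1:]]
s=env.get_state(); p=np.array(s["tcp_pos"]);Q=R.from_euler('xyz',s["tcp_rot"],degrees=True)
t=np.array(a[:3]);G=R.from_euler('xyz',a[3:6],degrees=True)
mm=float(a[7]) if len(a)>7 else 38.; dg=float(a[8]) if len(a)>8 else 6.6
rv=(Q.inv()*G).as_rotvec(); ang=np.degrees(np.linalg.norm(rv)); L=np.linalg.norm(t-p)*1000
n=int(max(1,np.ceil(max(L/mm,ang/dg)))); print("n",n,"mm",L.round(1),"deg",ang.round(1))
for i in range(min(n,10)):
    sh=(Q.inv().apply(t-p)*1000)/(n-i)
    st=rv/n
    print([*np.round(st,3).tolist(),*np.round(sh,1).tolist(),a[6]],end=",\n")
    p=p+(t-p)/(n-i); Q=Q*R.from_rotvec(st)
E
python3 - <<'E'
from h import *
psi=np.radians(-14)
y=np.array([-np.sin(psi),np.cos(psi),0]); yz=np.array([np.cos(psi),np.sin(psi),0])
tz=-.5*yz-np.array([0,0,.866]); ty=np.cross(tz,y)
M=R.from_matrix(np.c_[y,ty,tz]); print(M.as_euler('xyz',degrees=True), ty)
g=np.array([.497,.216,.166]); print(g-.167*tz, g-.287*tz)
E
python3 plan.py .50 .12 .46 180 0 76 93
```

```text
[-1.49999272e+02  1.27222187e-14  7.60000000e+01] [ 0.8402761  -0.20950436 -0.5       ]
[0.57801969 0.19579952 0.310622  ] [0.63623744 0.18128421 0.414542  ]
n 22 mm 775.1 deg 142.4
[-0.0, 0.0, -0.113, -26.6, -23.0, -2.5, 93.0],
[-0.0, 0.0, -0.113, -23.8, -25.9, -2.5, 93.0],
[-0.0, 0.0, -0.113, -20.7, -28.4, -2.5, 93.0],
[-0.0, 0.0, -0.113, -17.4, -30.5, -2.5, 93.0],
[-0.0, 0.0, -0.113, -13.9, -32.3, -2.5, 93.0],
[-0.0, 0.0, -0.113, -10.1, -33.7, -2.5, 93.0],
[-0.0, 0.0, -0.113, -6.3, -34.6, -2.5, 93.0],
[-0.0, 0.0, -0.113, -2.3, -35.1, -2.5, 93.0],
[-0.0, 0.0, -0.113, 1.6, -35.1, -2.5, 93.0],
[-0.0, 0.0, -0.113, 5.6, -34.7, -2.5, 93.0],
```

```bash
python3 -m inch '[[0,0,-0.113,-26.6,-23,-4,93],[0,0,-0.113,-23.8,-26,-4,93],[0,0,-0.113,-20.7,-28.4,-4,93],[0,0,-0.113,-17.4,-30.5,-4,93],[0,0,-0.113,-14,-32.3,-4,93],[0,0,-0.113,-10,-33.7,-3,93],[0,0,-0.113,-6.3,-34.6,-3,93],[0,0,-0.113,-2.3,-35,-2.5,93],[0,0,-0.113,1.6,-35,-2.5,93],[0,0,-0.113,5.6,-34.7,-2.5,93]]'; python3 plan.py .50 .12 .46 180 0 76 93
```

```text
time: 0.93
tcp_pos: [0.3697, -0.2721, 0.4329]
tcp_rot: [-179.5, 0.3, 0.7]
ft_force: [1.2, 1.0, 0.1]
grip_width: 0.0932
n 12 mm 414.1 deg 75.3
[-0.001, -0.0, -0.109, 11.3, -32.6, -2.0, 93.0],
[-0.001, -0.0, -0.109, 14.8, -31.1, -2.0, 93.0],
[-0.001, -0.0, -0.109, 18.1, -29.3, -2.1, 93.0],
[-0.001, -0.0, -0.109, 21.2, -27.2, -2.1, 93.0],
[-0.001, -0.0, -0.109, 24.0, -24.7, -2.1, 93.0],
[-0.001, -0.0, -0.109, 26.6, -21.9, -2.2, 93.0],
[-0.001, -0.0, -0.109, 28.8, -18.9, -2.2, 93.0],
[-0.001, -0.0, -0.109, 30.7, -15.6, -2.2, 93.0],
[-0.001, -0.0, -0.109, 32.2, -12.2, -2.2, 93.0],
[-0.001, -0.0, -0.109, 33.3, -8.6, -2.2, 93.0],
```

```bash
python3 -m inch '[[0,0,-0.11,11.3,-32.6,-2,93],[0,0,-0.11,14.8,-31,-2,93],[0,0,-0.11,18,-29.3,-2,93],[0,0,-0.11,21,-27,-2,93],[0,0,-0.11,24,-24.7,-2,93],[0,0,-0.11,26.6,-22,-2,93],[0,0,-0.11,28.8,-19,-2,93],[0,0,-0.11,30.7,-15.6,-2,93],[0,0,-0.11,32.2,-12.2,-2,93],[0,0,-0.11,33.3,-8.6,-2,93]]'; python3 plan.py .636 .181 .415 -150 0 76 93
```

```text
time: 1.77
tcp_pos: [0.468, 0.0753, 0.4558]
tcp_rot: [-179.6, -0.4, 67.0]
ft_force: [0.2, -0.5, -0.2]
grip_width: 0.0928
n 6 mm 202.7 deg 31.0
[0.086, -0.008, -0.025, 27.1, 18.9, 6.9, 93.0],
[0.086, -0.008, -0.025, 26.7, 20.1, 5.0, 93.0],
[0.086, -0.008, -0.025, 26.2, 21.1, 3.0, 93.0],
[0.086, -0.008, -0.025, 25.7, 21.9, 0.9, 93.0],
[0.086, -0.008, -0.025, 25.1, 22.6, -1.2, 93.0],
[0.086, -0.008, -0.025, 24.5, 23.0, -3.4, 93.0],
```

```bash
python3 -m inch '[[0.086,-0.008,-0.025,27,19,4,93],[0.086,-0.008,-0.025,27,20,3,93],[0.086,-0.008,-0.025,26,21,2,93],[0.086,-0.008,-0.025,26,22,1,93],[0.086,-0.008,-0.025,25,22.6,-1,93],[0.086,-0.008,-0.025,24.5,23,-3,93],[0,0,0,0,0,0,93]]'; python3 plan.py .636 .181 .415 -150 0 76 93
python3 - <<'E'
from h import *
from bench import env
d={n:env.capture(n) for n in("side","top")}; pickle.dump(d,open("c1.pkl","wb"))
crop(d["top"],150,100,160,140,4,"pics/t2.png")
crop(d["side"],240,80,140,120,5,"pics/s2.png")
E
```

```text
time: 2.35
tcp_pos: [0.6409, 0.197, 0.4155]
tcp_rot: [-148.6, -0.1, 77.4]
ft_force: [-0.8, -1.1, -1.2]
grip_width: 0.0931
n 1 mm 16.7 deg 2.0
[-0.025, 0.011, 0.021, -16.7, -0.9, 1.1, 93.0],
```

View pics/t2.png

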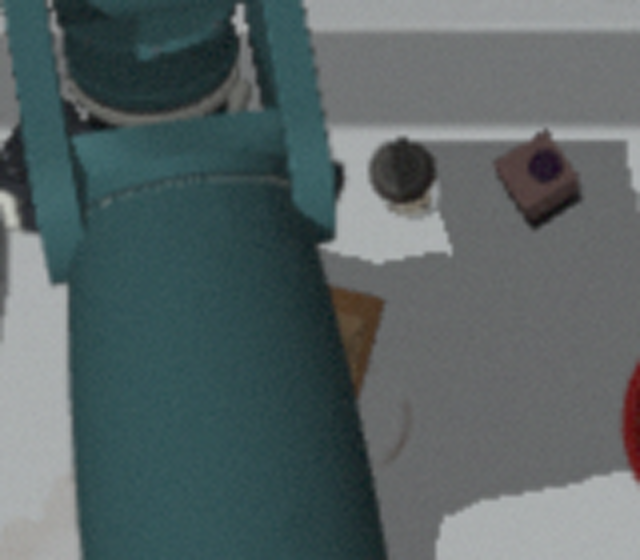

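View pics/s2.png

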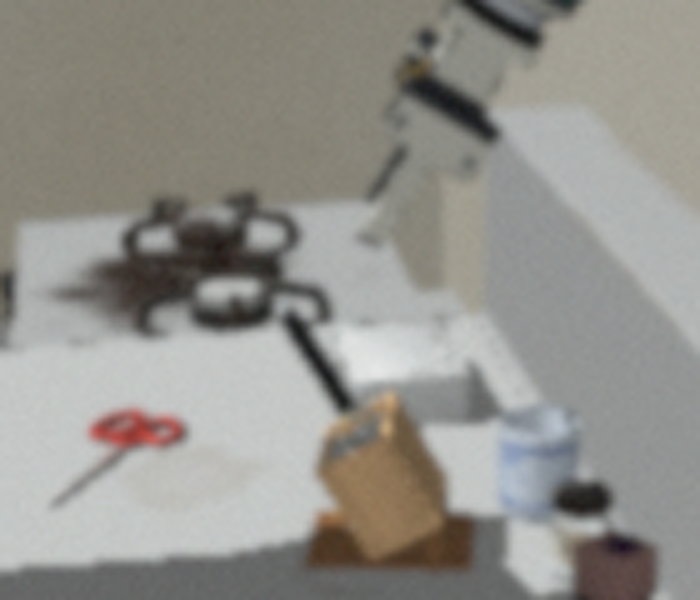

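The side crop shows the gripper above and behind the handle, with the fingertip at crop (370,238) and the handle top at (290,318). The path along the tool axis is free. I'll correct the pose and then approach.

```bash
python3 -m inch '[[-0.025,0.011,0.021,-16.7,-1,1,93],[0,0,0,0,0,0,93]]'; python3 plan.py .578 .196 .311 -150 0 76 93 30
```

```text
time: 2.62
tcp_pos: [0.6317, 0.1783, 0.4205]
tcp_rot: [-150.9, -0.1, 75.8]
ft_force: [-0.3, 0.1, 0.8]
grip_width: 0.0931
n 5 mm 123.2 deg 0.9
[0.003, -0.001, -0.0, 0.8, 0.8, 24.6, 93.0],
[0.003, -0.001, -0.0, 0.8, 0.9, 24.6, 93.0],
[0.003, -0.001, -0.0, 0.8, 1.0, 24.6, 93.0],
[0.003, -0.001, -0.0, 0.8, 1.0, 24.6, 93.0],
[0.003, -0.001, -0.0, 0.8, 1.1, 24.6, 93.0],
```

```bash
python3 -m inch '[[0.003,-0.001,0,0.8,1,24,93],[0.003,-0.001,0,0.8,1,24,93],[0.003,-0.001,0,0.8,1,24,93],[0,0,0,0,0,0,93]]';  python3 plan.py .578 .196 .311 -150 0 76 93 15
python3 - <<'E'
from h import *
from bench import env
d={n:env.capture(n) for n in("side",)}; pickle.dump(d,open("c2.pkl","wb"))
crop(d["side"],260,100,110,90,7,"pics/s3.png")
E
```

```text
time: 2.95
tcp_pos: [0.5958, 0.1862, 0.3621]
tcp_rot: [-151.2, -0.2, 75.7]
ft_force: [0.9, 0.4, -0.9]
grip_width: 0.093
n 4 mm 55.0 deg 1.2
[0.005, -0.001, -0.001, 1.2, 1.9, 13.6, 93.0],
[0.005, -0.001, -0.001, 1.3, 1.9, 13.6, 93.0],
[0.005, -0.001, -0.001, 1.3, 2.0, 13.5, 93.0],
[0.005, -0.001, -0.001, 1.3, 2.1, 13.5, 93.0],
```

View pics/s3.png

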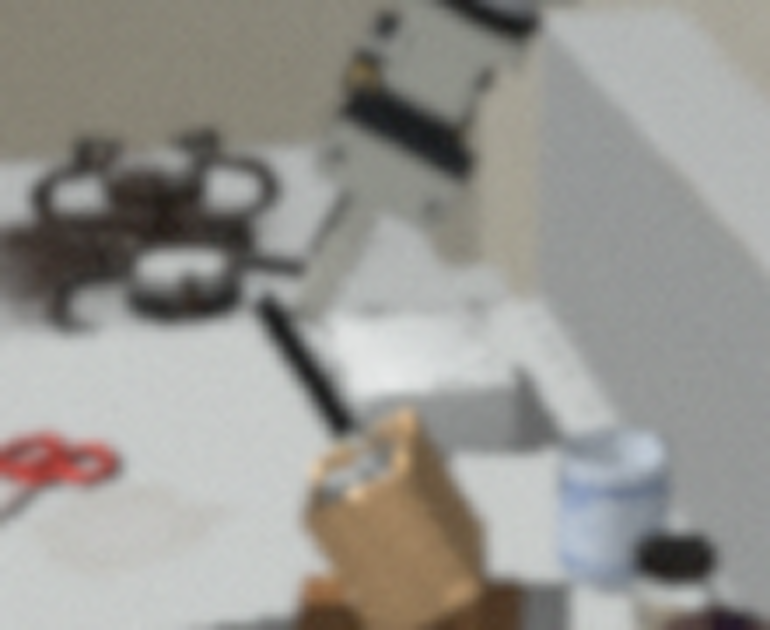

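The fingertip is at crop (310,310), just above and behind the handle at (300,345), as expected. I'll continue and then look again.

```bash
python3 -m inch '[[0.005,-0.001,-0.001,1.2,1.9,13.6,93],[0.005,-0.001,0,1.3,1.9,13.6,93],[0.005,-0.001,0,1.3,2,13.6,93],[0.005,-0.001,0,1.3,2,13.6,93],[0,0,0,0,0,0,93]]';  python3 plan.py .578 .196 .311 -150 0 76 93 15
python3 - <<'E'
from h import *
from bench import env
d={n:env.capture(n) for n in("side","top")}; pickle.dump(d,open("c2.pkl","wb"))
crop(d["side"],260,100,110,90,7,"pics/s4.png")
crop(d["top"],150,100,160,140,4,"pics/t4.png")
p=env.get_state();q=rot(p["tcp_rot"])
for k,o in (("grasp",[0,0,.167]),("tipR",[-.047,0,.186]),("tipL",[.047,0,.186])):
    P=np.array(p["tcp_pos"])+q@o; print(k,P.round(4),(proj(d["side"],P)-[260,100])*7)
E
```

```text
time: 3.42
tcp_pos: [0.578, 0.1954, 0.3199]
tcp_rot: [-150.7, -0.4, 75.9]
ft_force: [-0.8, -0.4, 0.1]
grip_width: 0.0928
n 1 mm 8.9 deg 0.9
[0.013, -0.008, 0.001, 0.5, 4.2, 7.8, 93.0],
grasp [0.5001 0.2163 0.1762] [290.46786573 318.20782966]
tipR [0.4796 0.1731 0.1592] [263.5667879  379.21931538]
tipL [0.5026 0.2642 0.16  ] [284.71195224 316.26501629]
```

View pics/s4.png

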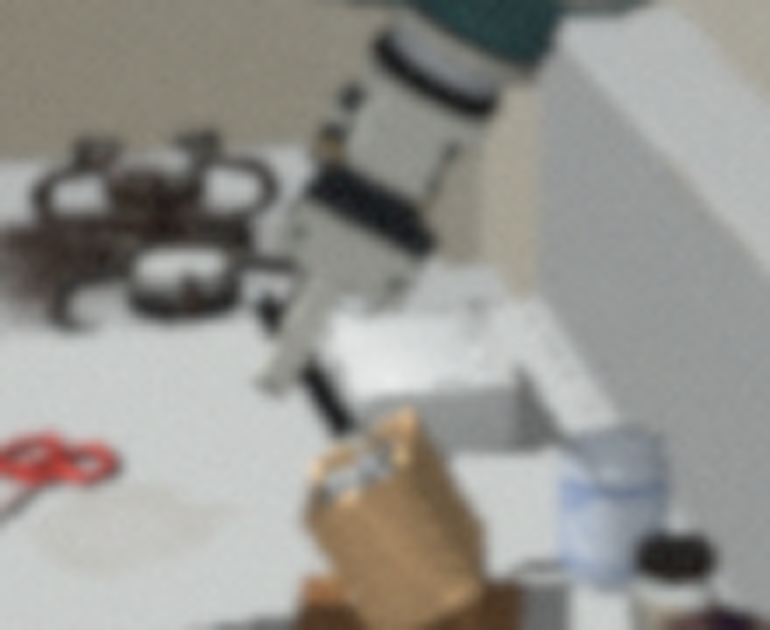

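View pics/t4.png

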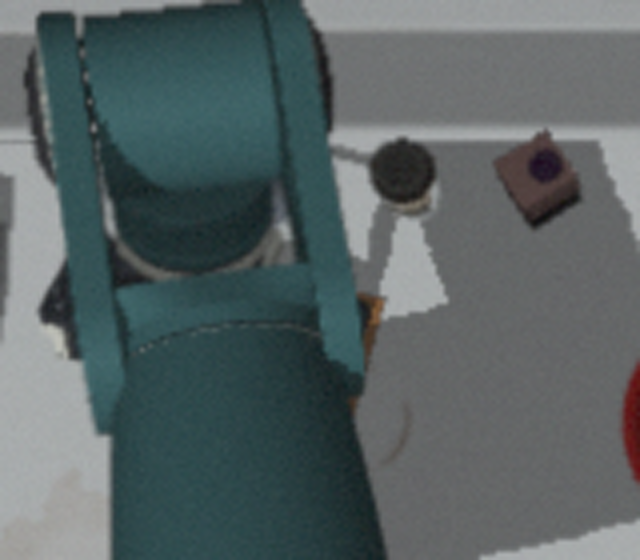

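Projected fingertip (264,379) agrees with the picture. The handle axis passes about 8 mm past the grasp point, so I'll go the last bit and close.

```bash
python3 -m inch '[[0.01,-0.006,0,0.5,4,9,93],[0,0,0,0,1,1,93],[0,0,0,0,0,0,60],[0,0,0,0,0,0,40],[0,0,0,0,0,0,30],[0,0,0,0,0,0,22]]' 20
python3 - <<'E'
from h import *
from bench import env
d={n:env.capture(n) for n in("side",)}
p=env.get_state();q=rot(p["tcp_rot"])
crop(d["side"],260,100,110,90,7,"pics/s5.png")
P=np.array(p["tcp_pos"])+q@[0,0,.167]; print(P,(proj(d["side"],P)-[260,100])*7,p["ft_force"])
E
```

```text
time: 4.02
tcp_pos: [0.5794, 0.1958, 0.3115]
tcp_rot: [-150.3, -0.2, 76.0]
ft_force: [0.3, 0.9, 1.3]
grip_width: 0.071
[0.49922935 0.21627219 0.16641768] [289.49145424 335.40797976] [-0.81691758 -0.01976264  0.76916678]
```

View pics/s5.png

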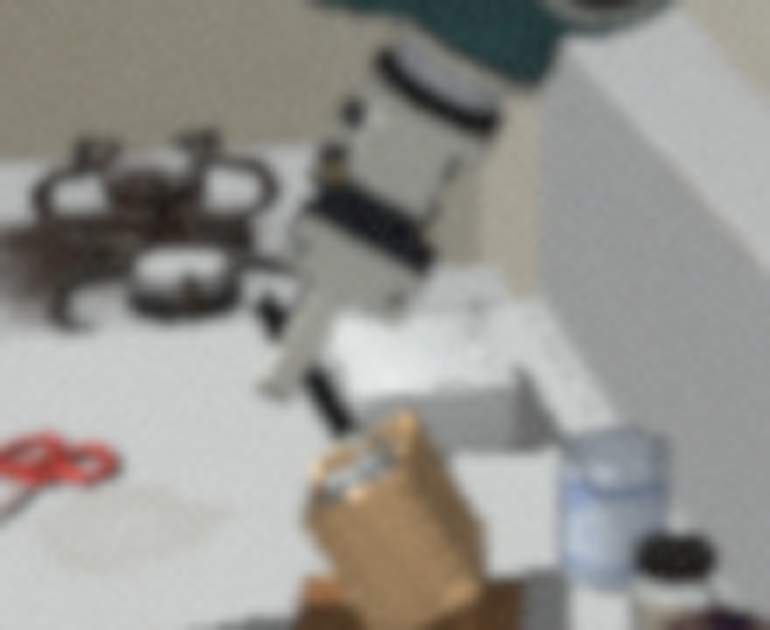

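The grasp point projects onto the handle axis at crop (289,335). I'll close fully now.

```bash
python3 -m inch '[[0,0,0,0,0,0,30],[0,0,0,0,0,0,25],[0,0,0,0,0,0,22],[0,0,0,0,0,0,15],[0,0,0,0,0,0,10],[0,0,0,0,0,0,10],[0,0,0,0,0,0,10]]' 20;python3 -m inch '[[0,0,0,0,0,0,5],[0,0,0,0,0,0,5],[0,0,0,0,0,0,5],[0,0,0,0,0,0,5],[0,0,0,0,0,0,5]]' 60
```

```text
time: 4.65
tcp_pos: [0.5794, 0.1958, 0.3121]
tcp_rot: [-150.4, -0.2, 76.0]
ft_force: [-0.6, -0.7, 0.0]
grip_width: 0.02
time: 5.07
tcp_pos: [0.5794, 0.1958, 0.312]
tcp_rot: [-150.4, -0.2, 76.0]
ft_force: [1.2, 0.1, 0.0]
grip_width: 0.0195
```

```bash
python3 -m inch '[[0,0,0,0,-3.5,-3,5],[0,0,0,0,-7,-5,5],[0,0,0,0,-8.7,-5,5],[0,0,0,0,-8.7,-5,5],[0,0,0,0,-8.7,-5,5],[0,0,0,0,0,0,5]]'
python3 - <<'E'
from h import *
from bench import env
d={n:env.capture(n) for n in("side",)}
p=env.get_state();q=rot(p["tcp_rot"]);v=np.array(p["tcp_pos"])-[.5794,.1958,.312]
D=np.array([-.485,.121,.866]);print("along",v@D,"perp",v-D*(v@D),p["ft_force"])
crop(d["side"],250,80,110,90,7,"pics/s6.png")
E
```

```text
time: 5.57
tcp_pos: [0.5573, 0.2011, 0.3544]
tcp_rot: [-150.4, -0.2, 76.0]
ft_force: [0.7, -0.0, -0.3]
grip_width: 0.0197
along 0.047286748340839214 perp [ 0.00107285 -0.00049547  0.00067979] [-0.53448681  0.41640392 -0.65132866]
```

View pics/s6.png

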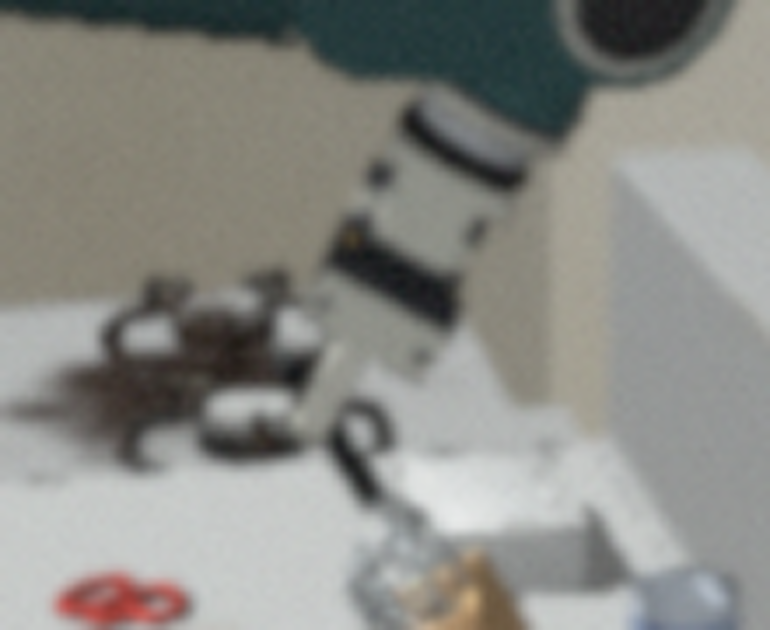

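The basket is rising out of the bay without force. I'll keep going along the slant.

```bash
python3 -m inch '[[0,0,0,0,-13,-7.5,5],[0,0,0,0,-13,-7.5,5],[0,0,0,0,-13,-7.5,5],[0,0,0,0,-17,-10,5],[0,0,0,0,-17,-10,5],[0,0,0,0,-17,-10,5],[0,0,0,0,-17,-10,5],[0,0,0,0,-13,-7.5,5],[0,0,0,0,-8,-5,5],[0,0,0,0,0,0,5]]'
python3 - <<'E'
from h import *
from bench import env
d={n:env.capture(n) for n in("side","top")}
p=env.get_state();q=rot(p["tcp_rot"]);v=np.array(p["tcp_pos"])-[.5794,.1958,.312]
D=np.array([-.485,.121,.866]);print("along",v@D,"perp",v-D*(v@D),p["ft_force"],p["joints"])
crop(d["side"],230,20,150,180,3.3,"pics/s7.png")
crop(d["top"],130,60,280,200,2.8,"pics/t7.png")
E
```

```text
time: 6.45
tcp_pos: [0.4762, 0.2197, 0.497]
tcp_rot: [-150.5, -0.3, 76.1]
ft_force: [-0.7, 0.7, -1.6]
grip_width: 0.0192
along 0.21075031296594918 perp [-0.0001017  -0.0017332   0.00022853] [ 0.48438269 -0.2732899  -2.10724565] [ 18.52205301  -6.89715232  89.25349793  18.37495286 121.82357179
 -51.20724987]
```

View pics/s7.png

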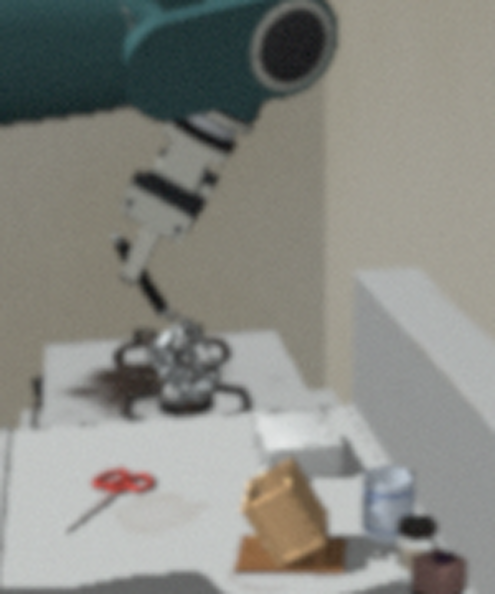

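View pics/t7.png

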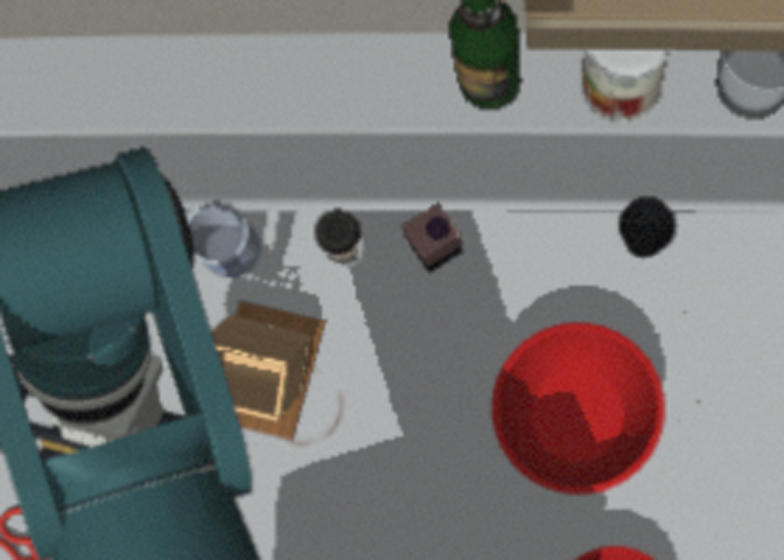

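The basket is clear of the box, about 21 cm along the slant, and its orientation is unchanged. Next I'll work out the level hold pose.

```bash
cat > tgt.py <<'E'
from h import *
def B(d,up):
    d=d/np.linalg.norm(d); x=up-d*(up@d); x/=np.linalg.norm(x); return np.c_[x,np.cross(d,x),d]
psi=np.radians(-14); yz=np.array([np.cos(psi),np.sin(psi),0]); k=np.array([0,0,1.])
B0=B(-.5*yz+.866*k, .866*yz+.5*k)
T0=rot([-150.4,-.2,76.0]); REL=T0.T@B0   # basket in tool
GZ=.155
def target(al,C=(.509,-.124,.175)):
    a=np.radians(al); Bf=B(np.array([np.cos(a),np.sin(a),0]),k)
    Tf=Bf@REL.T; grip=np.array(C)+Bf@[.010,0,GZ-.035]
    return grip-Tf@[0,0,.167], R.from_matrix(Tf).as_euler('xyz',degrees=True)
if __name__=="__main__":
    for al in(100,115,130): print(al,*[v.round(3) for v in target(al)])
E
python3 tgt.py; python3 plan.py .425 .067 .43 149.6 0 25 5 30 5
```

```text
100 [0.473 0.077 0.329] [ 1.49601e+02 -1.00000e-01  1.01730e+01]
115 [0.422 0.061 0.329] [ 1.49601e+02 -1.00000e-01  2.51730e+01]
130 [0.377 0.032 0.329] [ 1.49601e+02 -1.00000e-01  4.01730e+01]
n 16 mm 173.7 deg 77.3
[-0.061, -0.001, 0.058, -10.1, 1.2, 3.9, 5.0],
[-0.061, -0.001, 0.058, -10.0, 1.6, 4.0, 5.0],
[-0.061, -0.001, 0.058, -9.9, 1.9, 4.1, 5.0],
[-0.061, -0.001, 0.058, -9.7, 2.2, 4.2, 5.0],
[-0.061, -0.001, 0.058, -9.6, 2.5, 4.4, 5.0],
[-0.061, -0.001, 0.058, -9.4, 2.8, 4.6, 5.0],
[-0.061, -0.001, 0.058, -9.3, 3.1, 4.8, 5.0],
[-0.061, -0.001, 0.058, -9.1, 3.3, 5.0, 5.0],
[-0.061, -0.001, 0.058, -8.9, 3.5, 5.2, 5.0],
[-0.061, -0.001, 0.058, -8.7, 3.7, 5.4, 5.0],
```

```bash
python3 -m inch '[[-0.061,-0.001,0.058,-10,1.2,1,5],[-0.061,-0.001,0.058,-10,1.6,1,5],[-0.061,-0.001,0.058,-10,2,2,5],[-0.061,-0.001,0.058,-9.7,2.2,3,5],[-0.061,-0.001,0.058,-9.6,2.5,4,5],[-0.061,-0.001,0.058,-9.4,2.8,4.6,5],[-0.061,-0.001,0.058,-9.3,3,4.8,5],[-0.061,-0.001,0.058,-9,3.3,5,5]]'; python3 plan.py .425 .067 .43 149.6 0 25 5 30 5
```

```text
time: 7.22
tcp_pos: [0.4588, 0.1391, 0.459]
tcp_rot: [178.9, 7.8, 49.7]
ft_force: [-0.2, 0.2, -1.8]
grip_width: 0.0198
n 8 mm 84.7 deg 37.6
[-0.059, 0.001, 0.057, -9.0, 2.5, 4.9, 5.0],
[-0.059, 0.001, 0.057, -8.9, 2.7, 5.1, 5.0],
[-0.059, 0.001, 0.057, -8.7, 2.9, 5.2, 5.0],
[-0.059, 0.001, 0.057, -8.6, 3.1, 5.4, 5.0],
[-0.059, 0.001, 0.057, -8.4, 3.3, 5.6, 5.0],
[-0.059, 0.001, 0.057, -8.2, 3.4, 5.8, 5.0],
[-0.059, 0.001, 0.057, -8.0, 3.5, 6.0, 5.0],
[-0.059, 0.001, 0.057, -7.8, 3.6, 6.2, 5.0],
```

```bash
python3 -m inch '[[-0.059,0.001,0.057,-9,2.5,4.5,5],[-0.059,0.001,0.057,-9,2.7,4.5,5],[-0.059,0.001,0.057,-8.7,3,4.5,5],[-0.059,0.001,0.057,-8.6,3,5,5],[-0.059,0.001,0.057,-8.4,3.3,5,5],[-0.059,0.001,0.057,-8.2,3.4,5,5],[-0.059,0.001,0.057,-8,3.5,5,5],[-0.059,0.001,0.057,-7.8,3.6,5,5],[0,0,0,0,0,0,5]]'; python3 plan.py .425 .067 .40 149.6 0 25 5 15 5
python3 - <<'E'
from h import *
from bench import env
d={n:env.capture(n) for n in("side","top")}; s=env.get_state(); d["s"]=s; pickle.dump(d,open("c8.pkl","wb"))
crop(d["side"],200,60,200,190,3,"pics/s8.png")
crop(d["top"],220,100,200,160,4,"pics/t8.png")
E
```

```text
time: 7.97
tcp_pos: [0.425, 0.063, 0.4209]
tcp_rot: [148.3, 0.6, 23.7]
ft_force: [0.8, -0.5, -1.3]
grip_width: 0.0192
n 2 mm 21.2 deg 2.0
[0.012, 0.01, -0.007, 0.9, -7.0, 7.9, 5.0],
[0.012, 0.01, -0.007, 0.9, -6.9, 8.0, 5.0],
```

View pics/s8.png

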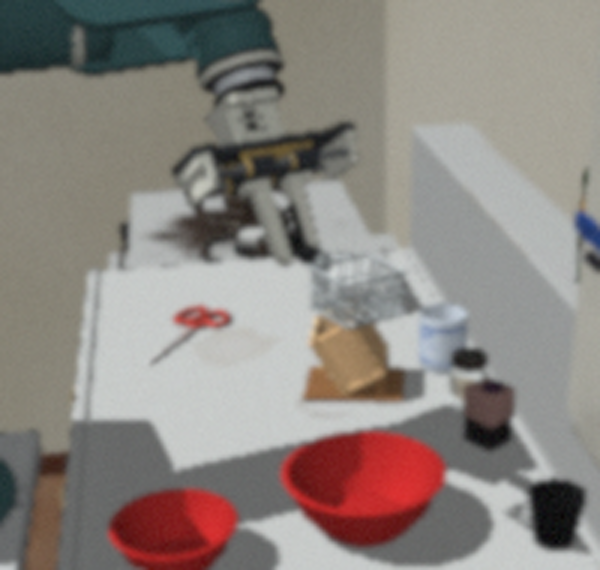

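View pics/t8.png

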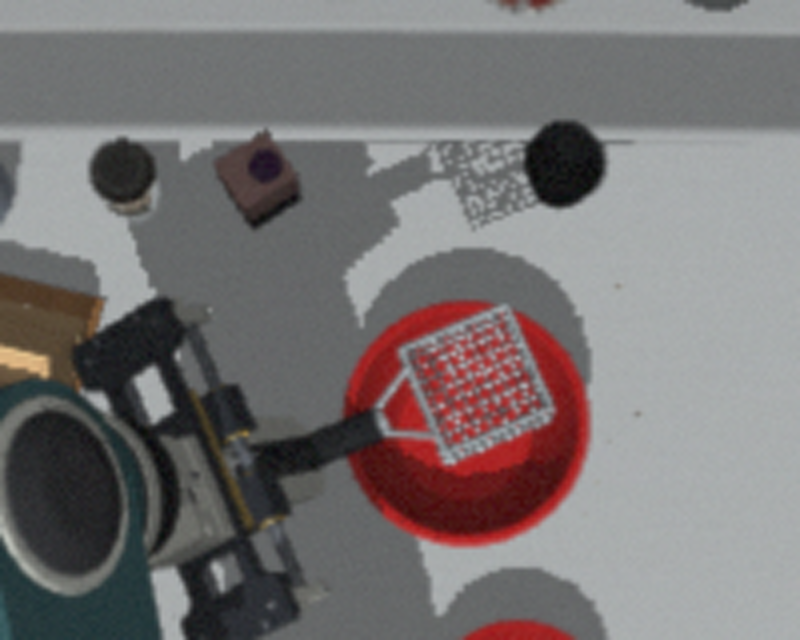

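The basket is held mouth up over the bowl. In the top crop the mouth corners are (402,350), (508,307), (553,410) and (447,462). I'll check level and position by comparing against the predicted corners.

Run:
```python
from tgt import *
d=pickle.load(open("c8.pkl","rb")); s=d["s"]; T=rot(s["tcp_rot"]); Bn=T@REL; g=np.array(s["tcp_pos"])+T@[0,0,.167]
o=g-Bn@[.010,0,GZ]
print("center",o+Bn@[0,0,.035],"x",Bn[:,0].round(3),"d",Bn[:,2].round(3))
crop(d["side"],295,125,50,50,12,"pics/s9.png")
for y in(-.035,.035):
  for z in(0,.07):
    for x in(.022,-.022):
      P=o+Bn@[x,y,z]; print(x,y,z,P.round(3),"top",((proj(d["top"],P)-[220,100])*4).round(0),"side9",((proj(d["side"],P)-[295,125])*12).round(0))
for z in(.095,.185):
    P=o+Bn@[.01,0,z];print("h",z,P.round(3),((proj(d["top"],P)-[220,100])*4).round(0))
```

```text
center [ 0.507509   -0.12643156  0.27131994] x [0.005 0.022 1.   ] d [-0.403  0.915 -0.018]
0.022 -0.035 0 [ 0.49  -0.172  0.294] top [555. 405.] side9 [239. 335.]
-0.022 -0.035 0 [ 0.489 -0.173  0.25 ] top [552. 416.] side9 [242. 516.]
0.022 -0.035 0.07 [ 0.461 -0.108  0.293] top [443. 453.] side9 [ 79. 253.]
-0.022 -0.035 0.07 [ 0.461 -0.109  0.249] top [444. 462.] side9 [ 84. 426.]
0.022 0.035 0 [ 0.554 -0.144  0.293] top [506. 295.] side9 [490. 277.]
-0.022 0.035 0 [ 0.554 -0.145  0.249] top [504. 310.] side9 [488. 453.]
0.022 0.035 0.07 [ 0.526 -0.08   0.292] top [394. 343.] side9 [323. 200.]
-0.022 0.035 0.07 [ 0.525 -0.081  0.248] top [397. 356.] side9 [324. 368.]
h 0.095 [ 0.483 -0.071  0.28 ] [379. 418.]
h 0.185 [0.447 0.011 0.279] [237. 479.]
```

View pics/s9.png

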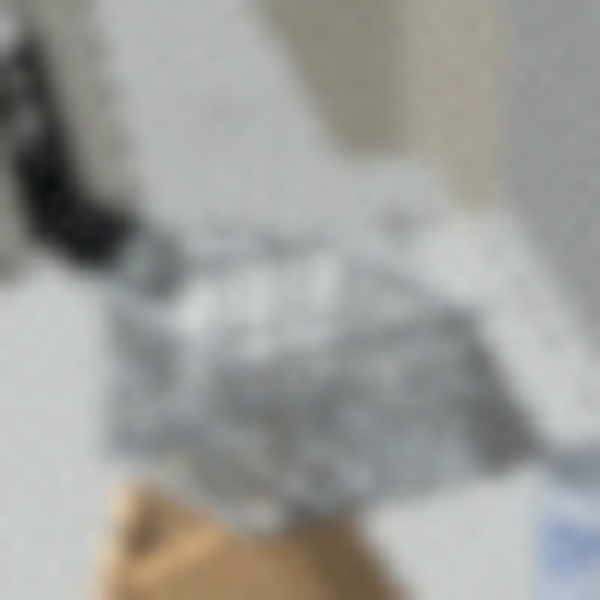

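Run:
```python
from h import *
d=pickle.load(open("c8.pkl","rb"))
crop(d["top"],300,165,68,56,11,"pics/t9.png")
```

```text
(no output)
```

View pics/t9.png

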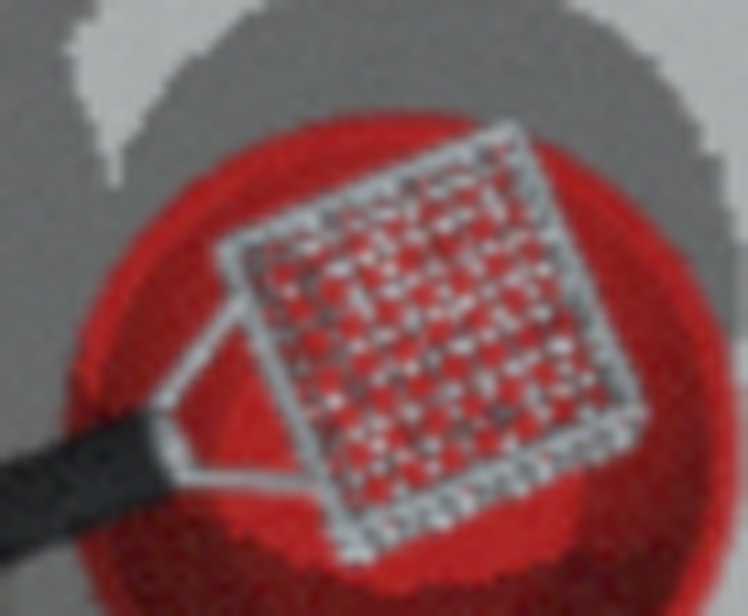

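Run:
```python
from tgt import *
d=pickle.load(open("c8.pkl","rb")); c=lambda x,y:(300+x/11-.45,165+y/11-.45); s=lambda x,y:(295+x/12-.46,125+y/12-.46)
a={"left":(c(218,248),s(None or 350,240)),"bot":(c(340,530),s(105,280)),"top":(c(518,127),s(480,310)),"right":(c(640,400),s(215,360))}
P={}
for k,(u,v) in a.items(): P[k],e=tri(d["top"],u,d["side"],v); print(k,P[k].round(4),round(e,4))
print("mean",np.mean(list(P.values()),0))
print("top-bot",np.linalg.norm(P["top"]-P["bot"]), "exp .099")
```

```text
left [ 0.5273 -0.0818  0.2832] 0.0065
bot [ 0.465  -0.1077  0.2872] 0.0026
top [ 0.5498 -0.1448  0.2872] 0.0003
right [ 0.4871 -0.1698  0.2899] 0.008
mean [ 0.50730208 -0.1260412   0.28688846]
top-bot 0.09259814928485967 exp .099
```

```bash
python3 - <<'E'
from tgt import *
print(*[v.round(4) for v in target(114,(.510,-.124,.181))])
E
python3 plan.py .4260 .0615 .335 149.6 -0.1 24.2 5 12 5
```

```text
[0.4264 0.0626 0.335 ] [ 1.496006e+02 -1.000000e-01  2.417320e+01]
n 8 mm 86.6 deg 1.3
[0.002, 0.002, 0.0, 0.1, -5.4, 9.4, 5.0],
[0.002, 0.002, 0.0, 0.0, -5.4, 9.4, 5.0],
[0.002, 0.002, 0.0, 0.0, -5.3, 9.4, 5.0],
[0.002, 0.002, 0.0, 0.0, -5.3, 9.4, 5.0],
[0.002, 0.002, 0.0, -0.0, -5.3, 9.4, 5.0],
[0.002, 0.002, 0.0, -0.0, -5.3, 9.5, 5.0],
[0.002, 0.002, 0.0, -0.0, -5.3, 9.5, 5.0],
[0.002, 0.002, 0.0, -0.1, -5.2, 9.5, 5.0],
```

```bash
python3 -m inch '[[0.003,0.002,0,0,-5.4,9.4,5],[0.003,0.002,0,0,-5.4,9.4,5],[0.003,0.002,0,0,-5.3,9.4,5],[0.003,0.002,0,0,-5.3,9.4,5],[0.003,0.002,0,0,-5.3,9.4,5],[0.003,0.002,0,0,-5,8,5],[0,0.001,0,0,-3,6,5],[0,0,0,0,0,0,5],[0,0,0,0,0,0,5]]'; python3 plan.py .4264 .0626 .335 149.6 -0.1 24.2 5 12 5
python3 - <<'E'
from tgt import *
from bench import env
d={n:env.capture(n) for n in("side","top")}; s=env.get_state(); d["s"]=s; pickle.dump(d,open("c10.pkl","wb"))
T=rot(s["tcp_rot"]); Bn=T@REL; g=np.array(s["tcp_pos"])+T@[0,0,.167]; o=g-Bn@[.010,0,GZ]
print("center",o+Bn@[0,0,.035],"x",Bn[:,0].round(3),"d",Bn[:,2].round(3))
crop(d["side"],290,140,70,60,11,"pics/s11.png")
crop(d["top"],300,165,68,56,11,"pics/t11.png")
for y in(-.035,.035):
  for z in(0,.07):
    for x in(.022,-.022):
      P=o+Bn@[x,y,z]; print(x,y,z,P.round(3),"top",((proj(d["top"],P)-[300,165])*11).round(0),"side",((proj(d["side"],P)-[290,140])*11).round(0))
E
```

```text
time: 8.82
tcp_pos: [0.4265, 0.0635, 0.3409]
tcp_rot: [150.2, 0.4, 24.6]
ft_force: [-0.0, -0.1, -1.4]
grip_width: 0.0195
n 1 mm 6.0 deg 0.9
[-0.011, 0.004, 0.011, -0.4, -2.3, 5.6, 5.0],
center [ 0.50979371 -0.12145357  0.18534057] x [ 0.012 -0.006  1.   ] d [-0.414  0.91   0.01 ]
0.022 -0.035 0 [ 0.493 -0.168  0.207] top [602. 440.] side [288. 453.]
-0.022 -0.035 0 [ 0.492 -0.168  0.163] top [591. 468.] side [288. 604.]
0.022 -0.035 0.07 [ 0.464 -0.104  0.208] top [318. 566.] side [143. 360.]
-0.022 -0.035 0.07 [ 0.463 -0.104  0.164] top [316. 589.] side [146. 506.]
0.022 0.035 0 [ 0.556 -0.139  0.207] top [474. 161.] side [506. 389.]
-0.022 0.035 0 [ 0.556 -0.139  0.163] top [467. 197.] side [502. 537.]
0.022 0.035 0.07 [ 0.527 -0.075  0.207] top [191. 285.] side [356. 302.]
-0.022 0.035 0.07 [ 0.527 -0.075  0.163] top [193. 317.] side [355. 445.]
```

View pics/s11.png

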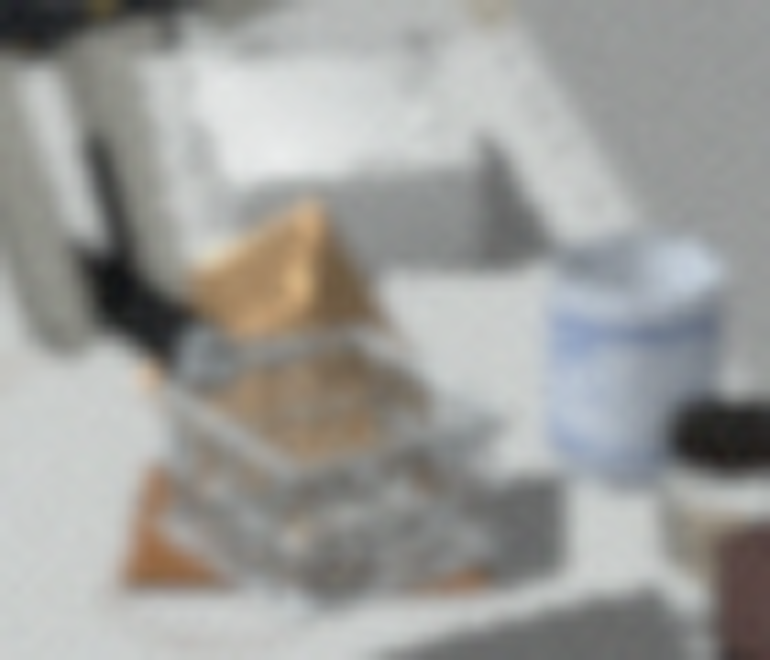

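View pics/t11.png

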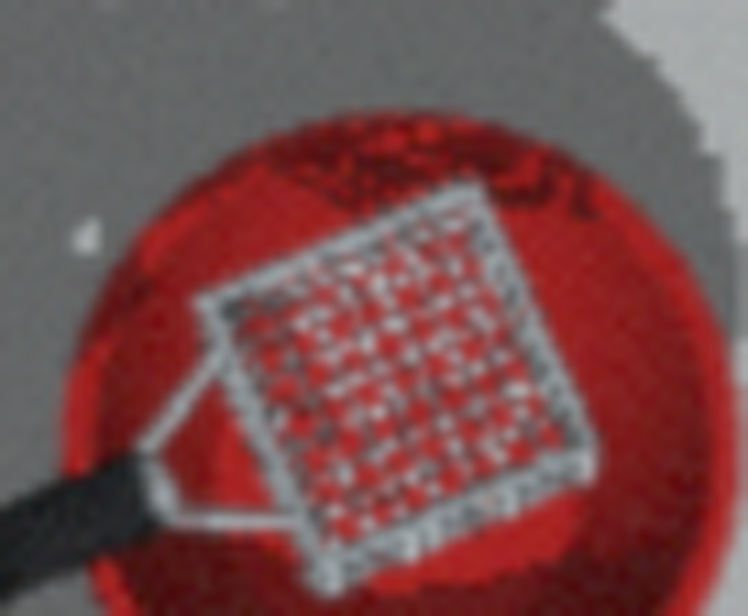

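Run:
```python
from tgt import *
d=pickle.load(open("c10.pkl","rb")); c=lambda x,y:(300+x/11-.45,165+y/11-.45); s=lambda x,y:(290+x/11-.45,140+y/11-.45)
a={"left":(c(208,302),s(380,335)),"bot":(c(322,562),s(170,390)),"top":(c(480,187),s(488,420)),"right":(c(590,447),s(302,475))}
P={}
for k,(u,v) in a.items(): P[k],e=tri(d["top"],u,d["side"],v); print(k,P[k].round(4),round(e,4))
M=np.mean(list(P.values()),0); print("mean",M)
n=np.cross(P["top"]-P["bot"],P["left"]-P["right"]); n/=np.linalg.norm(n)*np.sign(n[2]); print("normal",n.round(3))
f=d["top"]["frame"].astype(int); m=((f[:,:,0]>90)&(f[:,:,1]<60)&(f[:,:,2]<70)).astype(np.uint8)
# bowl centre by outline extents
o=d["top"]
for u in((300+65/11,165+430/11),(300+735/11,165+430/11),(300+400/11,165+108/11)): print("rim pt",onz(o,u,.066).round(4))
```

```text
left [ 0.529  -0.0782  0.1994] 0.0062
bot [ 0.468  -0.1042  0.1999] 0.0027
top [ 0.5514 -0.1393  0.2001] 0.0026
right [ 0.4944 -0.1645  0.2004] 0.0023
mean [ 0.51069607 -0.12156087  0.19995065]
normal [0.003 0.011 1.   ]
rim pt [ 0.5133 -0.0409  0.066 ]
rim pt [ 0.5145 -0.2091  0.066 ]
rim pt [ 0.5962 -0.1247  0.066 ]
```

Triangulated mouth corners are all at z = 0.199–0.200, so the tilt is under 1°. The mesh bottom is at about 0.156 m, which is 9.0 cm over the rim, and the basket is centred within about 4 mm. Next I'll check that it holds still and that nothing else moved.

```bash
python3 -m inch '[[0,0,0,0,0,0,5],[0,0,0,0,0,0,5],[0,0,0,0,0,0,5],[0,0,0,0,0,0,5],[0,0,0,0,0,0,5],[0,0,0,0,0,0,5]]'
python3 - <<'E'
from h import *
from bench import env
d0=pickle.load(open("c0.pkl","rb")); t=env.capture("top"); sd=env.capture("side")
cv2.imwrite("pics/t12.png",t["frame"][:,:,::-1]);cv2.imwrite("pics/s12.png",sd["frame"][:,:,::-1])
print(np.round(env.get_state()["qvel"],2))
def cen(f,box):
    x,y,w,h=box; g=f[y:y+h,x:x+w]; return g
for n,b in {"jar":(238,130,26,26),"pink":(272,130,26,30),"black":(345,125,34,32),"smallbowl":(322,250,55,55),"cup":(194,128,30,34),"ricebowl":(424,188,50,46)}.items():
    x,y,w,h=b; g=d0["top"]["frame"][y:y+h,x:x+w]; r=cv2.matchTemplate(t["frame"][y-8:y+h+8,x-8:x+w+8],g,cv2.TM_CCOEFF_NORMED)
    _,v,_,l=cv2.minMaxLoc(r); print(n,l[0]-8,l[1]-8,round(v,2))
E
```

```text
time: 9.42
tcp_pos: [0.4267, 0.0636, 0.3439]
tcp_rot: [150.1, 0.2, 24.6]
ft_force: [-0.1, 0.7, -0.7]
grip_width: 0.0196
[ 0.01  0.16  0.09  0.01  0.09 -0.06]
jar 0 0 0.93
pink 0 0 0.86
black 0 0 0.97
smallbowl 0 0 0.87
cup 0 0 1.0
ricebowl 0 0 0.91
```

View pics/t12.png

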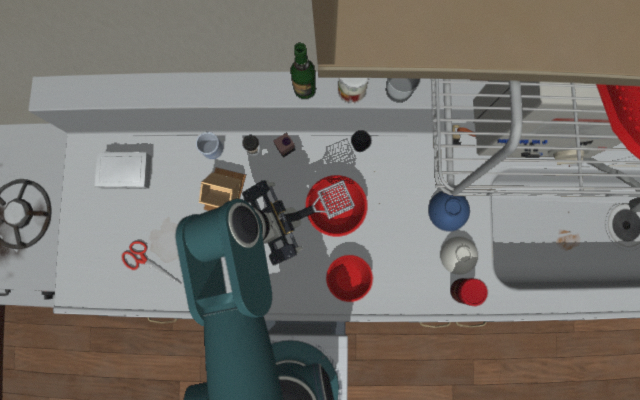

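View pics/s12.png

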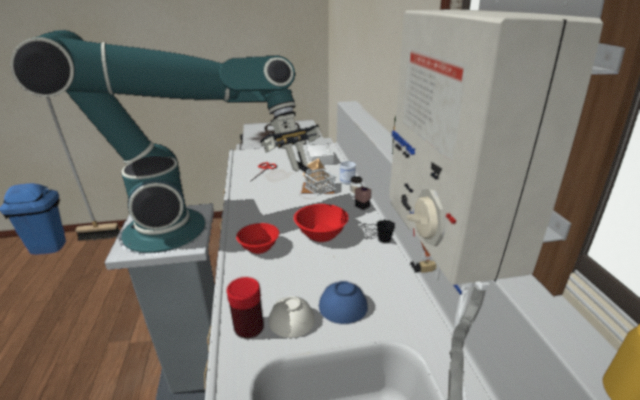

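Nothing has moved. The TCP crept up 3 mm over the idle rows, so I'll nudge it back down, centre it, and hand in.

```bash
python3 -m inch '[[0,0,0,-1.2,0.4,5,5],[0,0,0,0,0,0,5]]'
python3 - <<'E'
from bench import env
s=env.get_state(); print(s["tcp_pos"],s["tcp_rot"],s["qvel"].round(2) if hasattr(s["qvel"],"round") else s["qvel"],s["grip_width"])
print(env.job_done())
E
```

```text
time: 9.68
tcp_pos: [0.4268, 0.0604, 0.3394]
tcp_rot: [150.1, 0.2, 24.7]
ft_force: [-0.3, 0.1, -1.7]
grip_width: 0.0194
[0.426842   0.06038082 0.33936244] [150.13942117   0.18505816  24.65550534] [ 0.48 -0.16 -0.89  0.04  0.72  0.26] 0.01937459512536988
the job is handed in; nothing more can be done
None
```

The wire basket is being held level, mouth up, over the middle of the larger red bowl, with its mesh bottom about 9 cm above the rim. I handed the job in at 9.7 s.

I gripped the black handle at 60 N and drew the basket 21 cm along the slant without turning it. Once it was clear of the box I turned it level and lowered it over the bowl.

**Last checks**
- **Level:** the four mouth corners, found from both cameras, were all at 0.199–0.200 m, so the tilt is under 1°.
- **Height and centring:** the mesh bottom was about 9.0 cm above the rim and the basket centre within about 4 mm of the bowl's centre. The last nudge should put it within about 1 mm.
- **Surroundings:** the other loose items I compared with the first picture (jar, cups, carton, rice bowl, small red bowl) had not moved, and the red bowl looked in the same place.
- **Forces:** readings at the wrist stayed at about 2 N.

**What disagreed or was not checked**
- **Corner match:** one corner's two views disagreed by 6 mm. The camera height came out about 7 mm lower than the gripper pose predicted, and I went by the camera.
- **Drift:** the arm crept up 3 mm while waiting. I corrected it just before handing in, and took no picture after that last 5 mm nudge. The joints were still settling at under 1°/s.

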